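Start the dye timers in order

ROBOT

A 7-joint arm with a two-finger parallel gripper is mounted at the origin on the work surface; the furniture and walls round the work are solid. World frame = base frame: x ahead of the robot, y to its left, z up, the work surface at z = 0. Lengths are in m, angles in rad, forces in N, time in s.
With the tool pointing down it reaches from about 0.4 to 0.85 m from the base axis. Payload 6.9 kg.
Tool frame: the origin (TCP) lies midway between the tips of the shut fingers; the grasp point (between the pads) lies behind it (ctrl.pinch_z is the z of the grasp point in the tool frame, in m); z points along the fingers, y is the line along which they close (so a half turn about z gives the same grasp; the last joint's range is limited). The gripper opens to 85 mm and grips with 20 to 120 N. Pads are 22 mm wide; open, the fingers measure 114 mm over their backs; the gripper's body (76 mm by 85 mm) begins 54 mm behind the grasp point. The pads swing forward as they close: fully open they stand 13 mm farther back than shut.
Start: joints at [-1.159, 0.507, -0.238, 1.5, 0.126, 1.149, -0.155], TCP at [0.188, 0.596, 0.231] pointing down, gripper open.
Joint ranges: [-3.08, 3.08], [-0.24, 2.05], [-1.43, 1.35], [0, 2.5], [-1.52, 4.66], [0.17, 1.96], [-2.89, 2.89]. Speed limits (rad/s): [2.39, 2.39, 3.14, 3.14, 3.14, 3.14, 3.14].

INTERFACE

Orientations are given as a unit quaternion [w, x, y, z].
In Python, from station import ctrl, get_state, vision, ticket, models gives the robot as it stands. Calls block until the motion is done:
- ctrl.movep(position, orientation): joint-space move of the TCP to a pose.
- ctrl.movel(position, frame=None, max_speed=0.15): straight line of the TCP; frame=None keeps the orientation; max_speed is the mean speed in m/s.
- ctrl.set_joints(angles): joint-space move.
- ctrl.ungrasp() and ctrl.close_gripper(force=None): open the fingers fully, or close them until they stop; force is the grip in N (None keeps the last).
- ctrl.pause(seconds).
- ctrl.ik(position, orientation): joint angles nearest the present ones, or None.
- get_state(): the state.
- vision.grab_frame(name): name is "scene" or "side" or "wrist"; returns (picture, depth): 480x640x3 uint8, blue, green, red; 480x640 float32, m along the optical axis (not along the pixel's ray), 0 where there is no reading.
- vision.camera_info(name): a dict with "mtx" (3x3 intrinsics, pixels), "R" (3x3) and "t" (3): a world point X has camera coordinates R X + t; the wrist camera has in their place "hand_eye" (4x4, takes a point from camera to tool coordinates, whose origin is the TCP and whose axes are the flange's). Camera axes: x right, y down, z forward; pixel columns grow to the right and rows downward; lengths in m; the calibration is good to about 2 mm. A picture is of the moment at which its call begins: read the wrist's pose just before it. camera_info takes no time and is no camera call.
A pose or a line that the arm cannot do raises ctrl.Unreachable and nothing moves.
- ticket.close_job(): hands the job in; it is judged then, once.
Trained networks look in the newest picture that a camera, given by its name, has taken for a name from the list of things; names that differ only in an ending like _2 or _b are one class to them, and where a whole thing is asked for, a point or a joint stands for the part that bears it (a point fixed in the world has none). Each returns a list of dicts, best first, with "p" (0 to 1); they miss things now and then, are a little off and sometimes report something else, mostly with a low value. They report only what shows in the picture. A call takes as long as a camera call. They do not tell look-alikes from the thing itself.
- models.recognise(camera, target): "point" ([column, row] in pixels, amid what is visible of it).
- models.masks_of(camera, target): "mask" (480x640 bool, what is visible of it) and "point" ([column, row] in pixels, amid what is visible of it).
The state is a dict: "time": time; "qpos": joint angles; "qd": joint speeds; "tau": joint torques, N m; "tcp_pos": TCP position; "eef_rot": TCP orientation; "contact_force": force on the tool from outside, world axes, zero at the start; "wrist_torque": the same for the moment, N m; "width": finger opening in m; "gripper_force": force on a finger pad.
Only numpy, scipy, OpenCV 4.12 (cv2) and the standard library are available. Lean on these libraries where they do the work, as an engineer would, in place of code of your own. Each camera call takes 0.05 s, during which the arm holds its last target. There are 200 camera calls.

TASK

Three dyes are due to steep: start their timers by lightly pressing the buttons with a fingertip, first the yellow one, then the blue one, then the red one; push each button down well past halfway, and it stays in by itself. Do not press the green timer, do not pick up, shift or shove any timer, leave the cups and bottle where they are, and finish clear of everything; mind the black power cable that hangs at the left of the table when swinging in.

Things in the scene. Friction and masses are not known exactly. Their poses are not given: they have to be found in the camera images.
- yellow_timer: small round white kitchen timer with a yellow band and a yellow push button, loose on the table, 0.3 kg; housing 73 mm across, 28 mm tall, a dark display window on top; origin at the centre of its underside, z up through the button
- yellow_top (a point): centre of the flat top of the yellow button's springy silicone cap (32 mm across); 46 mm above the table when the button is out, and moves down with it. The cap itself squashes 0.4 mm per newton (6 mm at most) on top of the button's travel and springs back
- yellow_button (a joint): travel of the yellow button, m: 0 is fully out, 0.010 fully in (its stop). It yields to about 3 N (which also squashes the cap by 1.2 mm), straight down, has no return spring and stays where it is left; pressing with 5 to 10 N sets it fully in; the timer runs once it is more than halfway (0.005) in. It starts 0 to 1 mm in
- blue_timer: small round white kitchen timer with a blue band and a blue push button, loose on the table, 0.3 kg; housing 73 mm across, 28 mm tall, a dark display window on top; origin at the centre of its underside, z up through the button
- blue_top (a point): centre of the flat top of the blue button's springy silicone cap (32 mm across); 46 mm above the table when the button is out, and moves down with it. The cap itself squashes 0.4 mm per newton (6 mm at most) on top of the button's travel and springs back
- blue_button (a joint): travel of the blue button, m: 0 is fully out, 0.010 fully in (its stop). It yields to about 3 N (which also squashes the cap by 1.2 mm), straight down, has no return spring and stays where it is left; pressing with 5 to 10 N sets it fully in; the timer runs once it is more than halfway (0.005) in. It starts 0 to 1 mm in
- red_timer: small round white kitchen timer with a red band and a red push button, loose on the table, 0.3 kg; housing 73 mm across, 28 mm tall, a dark display window on top; origin at the centre of its underside, z up through the button
- red_top (a point): centre of the flat top of the red button's springy silicone cap (32 mm across); 46 mm above the table when the button is out, and moves down with it. The cap itself squashes 0.4 mm per newton (6 mm at most) on top of the button's travel and springs back
- red_button (a joint): travel of the red button, m: 0 is fully out, 0.010 fully in (its stop). It yields to about 3 N (which also squashes the cap by 1.2 mm), straight down, has no return spring and stays where it is left; pressing with 5 to 10 N sets it fully in; the timer runs once it is more than halfway (0.005) in. It starts 0 to 1 mm in
- green_timer: small round white kitchen timer with a green band and a green push button, loose on the table, 0.3 kg; housing 73 mm across, 28 mm tall, a dark display window on top; origin at the centre of its underside, z up through the button
- green_top (a point): centre of the flat top of the green button's springy silicone cap (32 mm across); 46 mm above the table when the button is out, and moves down with it. The cap itself squashes 0.4 mm per newton (6 mm at most) on top of the button's travel and springs back
- green_button (a joint): travel of the green button, m: 0 is fully out, 0.010 fully in (its stop). It yields to about 3 N (which also squashes the cap by 1.2 mm), straight down, has no return spring and stays where it is left; pressing with 5 to 10 N sets it fully in; the timer runs once it is more than halfway (0.005) in. It starts 0 to 1 mm in
- purple_cup: clear round deli cup of dark purple dye, 109 x 110 x 49 mm, loose; origin under its centre; a bystander
- amber_cup: clear round deli cup of pale amber dye, 110 x 110 x 49 mm, loose; origin under its centre; a bystander
- yellow_bottle: upright squeeze bottle of yellow colour with a black cap, 46 mm wide, 156 mm tall, loose; origin under its centre; a bystander
Mind the look-alikes: they are no part of the job. What is shaped like the red_timer but turquoise is not meant. Leave any turquoise look-alike of the yellow_timer alone.

How it is judged:
On the way, in this order (a step that is already met when the one before it is completed fails the run):
1. yellow button more than 5 mm in, blue and red still out (value of joint yellow_button above 0.005 m and value of joint each of blue_button, red_button, green_button below 0.003 m), for 0.1 s.
2. then the blue button more than 5 mm in, red still out (value of joint each of yellow_button, blue_button above 0.005 m and value of joint each of red_button, green_button below 0.003 m), for 0.1 s.
3. then the red button more than 5 mm in (value of joint each of yellow_button, blue_button, red_button above 0.005 m and value of joint green_button below 0.003 m), for 0.1 s.
At the end, for the whole second after the job is handed in: yellow, blue and red buttons are more than 5 mm in, the green one less than 3 mm; every timer, cup and bottle is upright (within 0.15 rad) and within 20 mm of where it began (all of step 3 and distance of each of yellow_timer, blue_timer, red_timer, green_timer, purple_cup, amber_cup, yellow_bottle from where it was at the start of the episode below 0.02 m and angle between each of yellow_timer, blue_timer, red_timer, green_timer, purple_cup, amber_cup, yellow_bottle's own z axis and vertical below 0.15 rad); the robot touches nothing.
It fails at once if a timer or bystander is shifted or lifted more than 20 mm (not (distance of yellow_timer from where it was at the start of the episode below 0.02 m) or not (distance of blue_timer from where it was at the start of the episode below 0.02 m) or not (distance of red_timer from where it was at the start of the episode below 0.02 m) or not (distance of green_timer from where it was at the start of the episode below 0.02 m) or not (distance of purple_cup from where it was at the start of the episode below 0.02 m) or not (distance of amber_cup from where it was at the start of the episode below 0.02 m) or not (distance of yellow_bottle from where it was at the start of the episode below 0.02 m)).
It fails at once if the green button is pressed 3 mm or more (not (value of joint green_button below 0.003 m)).
It fails at once if a button is pressed out of order ((value of joint blue_button above 0.003 m and value of joint yellow_button below 0.005 m) or (value of joint red_button above 0.003 m and value of joint blue_button below 0.005 m)).
It fails at once if a timer is pushed harder than 30 N (contact force between any of the fingers, the arm and yellow_timer above 30 N or contact force between any of the fingers, the arm and blue_timer above 30 N or contact force between any of the fingers, the arm and red_timer above 30 N or contact force between any of the fingers, the arm and green_timer above 30 N).
It also fails if it takes over 45 s, if anything falls off the work surface, if the arm or the gripper's body presses on something with over 40 N, if the wrist force passes 120 N, or if a joint passes its speed limit or range.

## Working session

There is one attempt and no reset: what is moved stays moved. The work goes in short steps, each a Python script; the robot and the scene stay as the last script left them, time stands still between calls to the robot, and variables do not carry over. Pictures are saved under pics/ and viewed, at most 10 in all, crops included, and the job is handed in when it is done.

```bash
mkdir -p pics; cat > h.py <<'E'
import numpy as np, cv2
from station import ctrl, get_state, vision, ticket, models
def world(cam, uv, depth):
    i=vision.camera_info(cam); u,v=uv
    c=np.linalg.inv(i["mtx"])@np.array([u,v,1.])*depth
    return np.array(i["R"]).T@(c-np.array(i["t"]).ravel())
def onplane(cam, uv, z):
    i=vision.camera_info(cam); R=np.array(i["R"]); o=-R.T@np.array(i["t"]).ravel()
    d=R.T@np.linalg.inv(i["mtx"])@np.array([uv[0],uv[1],1.]); return o+d*(z-o[2])/d[2]
E
python3 - <<'E'
from h import *
s=get_state(); print(s["time"],s["tcp_pos"],s["eef_rot"],s["width"],ctrl.pinch_z)
for cam in("scene","side"):
    im,d=vision.grab_frame(cam); cv2.imwrite(f"pics/{cam}1.png",im); np.save(f"{cam}_d.npy",d)
    i=vision.camera_info(cam); print(cam,-np.array(i["R"]).T@np.array(i["t"]).ravel())
    for n in("yellow_timer","blue_timer","red_timer","green_timer","purple_cup","amber_cup","yellow_bottle"):
        for r in models.recognise(cam,n)[:3]:
            u,v=r["point"]; dd=d[int(v),int(u)]
            print(n,round(r["p"],2),np.round(r["point"]),np.round(world(cam,(u,v),dd),3))
E
```

```text
0.0 [0.18805562 0.59551239 0.23040834] [-1.24903958e-04  1.52259086e-01  9.88340202e-01 -8.94400616e-04] 0.08535596879997738 -0.0187
scene [-0.12015076 -0.35871402  0.74490404]
yellow_timer 0.64 [298. 256.] [ 0.435 -0.064  0.031]
yellow_timer 0.57 [298. 322.] [ 0.315 -0.122  0.033]
blue_timer 0.66 [367. 220.] [ 0.561 -0.139  0.03 ]
blue_timer 0.32 [227. 206.] [0.483 0.098 0.043]
red_timer 0.9 [226. 218.] [0.469 0.093 0.029]
red_timer 0.7 [173. 257.] [0.354 0.128 0.028]
green_timer 0.79 [396. 298.] [ 0.415 -0.242  0.037]
green_timer 0.63 [225. 207.] [0.479 0.1   0.042]
purple_cup 0.72 [284. 179.] [0.613 0.05  0.019]
amber_cup 0.89 [479. 240.] [ 0.602 -0.329  0.021]
yellow_bottle 0.92 [229. 141.] [0.6   0.156 0.087]
side [ 0.44363069 -0.74377505  0.59149726]
yellow_timer 0.8 [292. 272.] [ 0.448 -0.077  0.026]
yellow_timer 0.8 [230. 300.] [ 0.332 -0.139  0.025]
blue_timer 0.92 [361. 296.] [ 0.571 -0.162  0.028]
red_timer 0.92 [254. 221.] [0.373 0.112 0.028]
red_timer 0.56 [304. 227.] [0.485 0.078 0.025]
green_timer 0.78 [288. 342.] [ 0.433 -0.257  0.033]
purple_cup 0.17 [394. 370.] [ 0.593 -0.322  0.02 ]
amber_cup 0.73 [394. 370.] [ 0.593 -0.321  0.021]
amber_cup 0.34 [294. 260.] [ 0.456 -0.06   0.043]
yellow_bottle 0.91 [357. 183.] [0.614 0.147 0.088]
yellow_bottle 0.65 [394. 370.] [ 0.595 -0.321  0.019]
```

View pics/scene1.png

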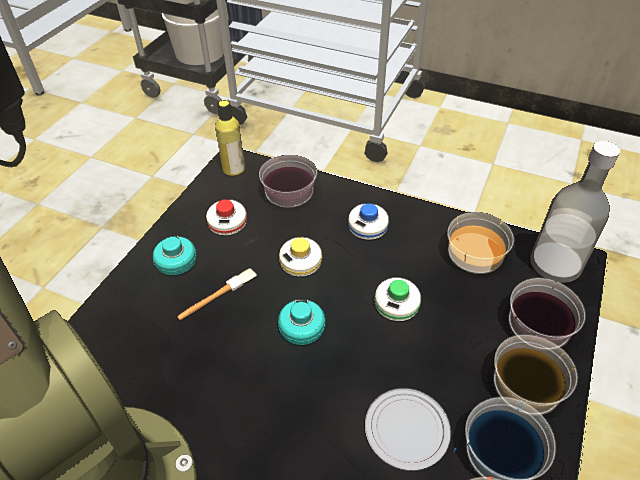

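View pics/side1.png

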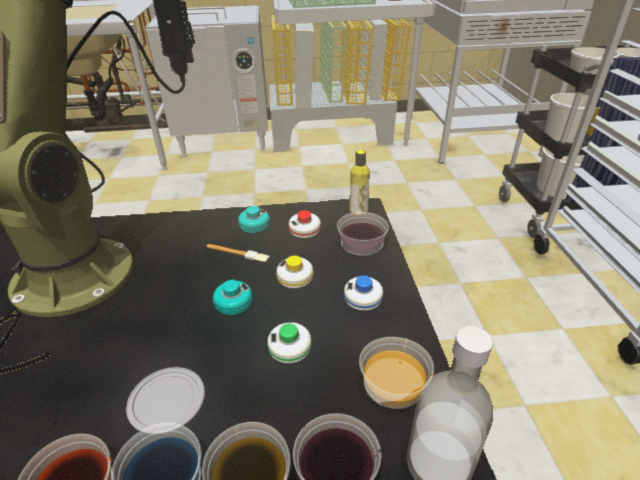

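Scene picture: yellow button at (300,245), blue (369,212), red (225,208), green (398,290). The turquoise look-alikes at (173,250) and (302,318) are not meant. I'll confirm with one crop, get the button tops by colour and depth, and locate the cable near the gripper.

```bash
python3 - <<'E'
from h import *
rng={"yellow":((20,130,120),(33,255,255)),"blue":((105,130,80),(125,255,255)),"red":((0,150,80),(6,255,255)),"green":((50,130,80),(75,255,255))}
px={"scene":dict(yellow=(300,245),blue=(369,212),red=(225,208),green=(398,290)),"side":dict(yellow=(294,264),blue=(364,285),red=(304,216),green=(289,331))}
crops=[]
for cam in px:
    im=cv2.imread(f"pics/{cam}1.png"); d=np.load(f"{cam}_d.npy"); hsv=cv2.cvtColor(im,cv2.COLOR_BGR2HSV)
    for k,(u,v) in px[cam].items():
        m=cv2.inRange(hsv,*[np.array(x) for x in rng[k]])
        P=[]
        for b in range(v-18,v+18):
            for a in range(u-18,u+18):
                if m[b,a] and d[b,a]>0: P.append(world(cam,(a,b),d[b,a]))
        P=np.array(P); top=P[P[:,2]>np.percentile(P[:,2],90)-.004] if len(P) else P
        print(cam,k,len(P),len(top),np.round((top.min(0)+top.max(0))/2,4),np.round(np.ptp(top,axis=0),3))
    i=vision.camera_info(cam)
    for X in ([.188,.596,.231],[.188,.596,.4]):
        c=np.array(i["mtx"])@(np.array(i["R"])@X+np.array(i["t"]).ravel()); print("tcp",cam,c[:2]/c[2])
    # dark things in the air at left
    H,W=d.shape; g=im.max(2)
    reg=(slice(60,175),slice(0,40)) if cam=="scene" else (slice(0,200),slice(0,200))
    vv,uu=np.mgrid[reg]; sel=(g[reg]<45)&(d[reg]>0)
    Q=np.array([world(cam,(a,b),d[b,a]) for a,b in zip(uu[sel],vv[sel])])
    pts=np.c_[uu[sel],vv[sel]]
    ok=(Q[:,1]<1.2)&(Q[:,2]>.03)
    n=np.random.default_rng(0).choice(np.where(ok)[0],min(22,ok.sum()),replace=False)
    for j in n: print(pts[j],np.round(Q[j],2))
    a=im[190:340,140:440] if cam=="scene" else im[0:160,40:240]
    cv2.imwrite(f"pics/crop_{cam}.png",cv2.resize(a,None,fx=2.6 if cam=="scene" else 3.5,fy=2.6 if cam=="scene" else 3.5,interpolation=2))
E
```

```text
scene yellow 274 183 [ 0.4495 -0.0614  0.0455] [0.031 0.029 0.007]
scene blue 247 159 [ 0.574  -0.137   0.0448] [0.032 0.029 0.006]
scene red 248 152 [0.4811 0.1016 0.0445] [0.03  0.029 0.006]
scene green 305 232 [ 0.4308 -0.2403  0.0443] [0.03  0.029 0.006]
tcp scene [-185.14421366  147.4024977 ]
tcp scene [-272.28329019   40.00283528]
[ 5 86] [0.25 0.2  0.4 ]
[18 78] [0.27 0.2  0.39]
[ 24 147] [0.25 0.22 0.31]
[  6 112] [0.24 0.2  0.37]
[ 6 65] [0.26 0.2  0.41]
[ 7 69] [0.26 0.2  0.41]
[ 22 120] [0.26 0.21 0.34]
[ 24 126] [0.26 0.21 0.33]
[21 88] [0.27 0.2  0.38]
[ 19 108] [0.26 0.2  0.36]
[  6 107] [0.24 0.2  0.37]
[  2 114] [0.24 0.2  0.37]
[ 11 103] [0.25 0.2  0.37]
[ 22 137] [0.25 0.21 0.32]
[  5 115] [0.24 0.21 0.36]
[  4 103] [0.24 0.2  0.38]
[ 0 87] [0.25 0.2  0.4 ]
[  7 126] [0.24 0.21 0.35]
[  5 114] [0.24 0.21 0.36]
[ 4 62] [0.26 0.2  0.42]
[ 20 128] [0.25 0.2  0.34]
[  8 162] [0.22 0.22 0.3 ]
side yellow 216 128 [ 0.4538 -0.0632  0.0447] [0.029 0.029 0.005]Traceback (most recent call last):
  File "<stdin>", line 12, in <module>
  File "h.py", line 4, in world
    i=vision.camera_info(cam); u,v=uv
ValueError: time passes only in moves, steps and waits
```

View pics/crop_scene.png

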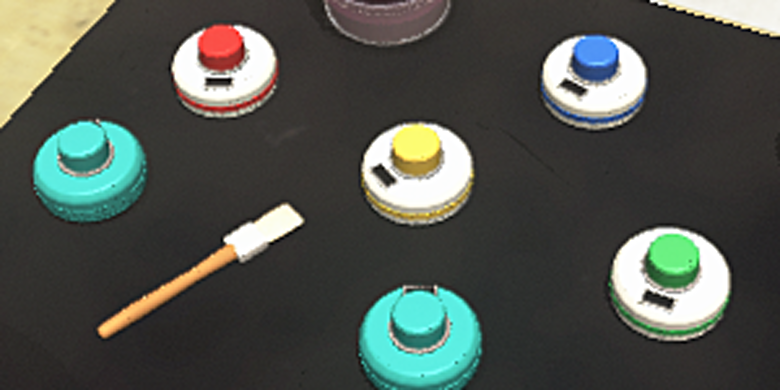

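The crop confirms white housings for red, yellow, blue and green, while the two turquoise ones are look-alikes. The cable is around (0.25, 0.2, ≥0.3), so I'll look at its extent.

```bash
sed -i 's/^def world/_c={}\ndef info(c):\n    if c not in _c: _c[c]=vision.camera_info(c)\n    return _c[c]\ndef world/; s/i=vision.camera_info(cam)/i=info(cam)/' h.py
python3 - <<'E'
from h import *
im=cv2.imread("pics/side1.png"); d=np.load("side_d.npy")
ci=info("side"); K=np.array(ci["mtx"]);R=np.array(ci["R"]);t=np.array(ci["t"]).ravel()
v,u=np.mgrid[0:480,0:640]; C=np.stack([u,v,np.ones_like(u)],-1)@np.linalg.inv(K).T*d[...,None]
W=(C-t)@R
g=im.max(2)
for r in range(0,110,12):
    for c in range(60,200,4):
        if g[r,c]<60 and d[r,c]>0 and W[r,c,1]<.8: print((c,r),np.round(W[r,c],2),end=" ")
    print()
hsv=cv2.cvtColor(im,cv2.COLOR_BGR2HSV)
for k,(a,b),lo,hi in(("yellow",(294,264),(20,130,120),(33,255,255)),("blue",(364,285),(105,130,80),(125,255,255)),("red",(304,216),(0,150,80),(6,255,255)),("green",(289,331),(50,130,80),(78,255,255))):
    m=cv2.inRange(hsv,np.array(lo),np.array(hi))>0; b0=np.zeros_like(m); b0[b-16:b+14,a-16:a+16]=1
    P=W[m&b0]; top=P[P[:,2]>np.percentile(P[:,2],90)-.004]; print(k,len(top),np.round((top.min(0)+top.max(0))/2,4))
cv2.imwrite("pics/crop_side.png",cv2.resize(im[0:160,0:220],None,fx=3.5,fy=3.5,interpolation=2))
s=get_state();q=np.array(s["qpos"])
for p in ([.45,-.06,.2],[.574,-.137,.2],[.481,.1,.2]):
    for Q in(s["eef_rot"],[0,0,1,0],[0,.7071,.7071,0],[0,1,0,0]):
        r=ctrl.ik(p,Q); print(p,np.round(Q,2),None if r is None else np.round(r,2))
E
```

```text
(60, 0) [0.11 0.12 0.48] (64, 0) [0.11 0.12 0.48] (68, 0) [0.12 0.12 0.48] (72, 0) [0.12 0.14 0.48] (156, 0) [0.24 0.2  0.46] (160, 0) [0.25 0.2  0.46] (164, 0) [0.25 0.2  0.46] (168, 0) [0.26 0.2  0.46] (172, 0) [0.27 0.2  0.46] (176, 0) [0.28 0.2  0.46] 
(60, 12) [0.1  0.11 0.46] (64, 12) [0.11 0.12 0.46] (108, 12) [0.15 0.22 0.44] (112, 12) [0.15 0.22 0.44] (116, 12) [0.16 0.22 0.44] (156, 12) [0.24 0.2  0.44] (160, 12) [0.24 0.2  0.44] (164, 12) [0.25 0.2  0.44] (168, 12) [0.26 0.2  0.44] (172, 12) [0.26 0.2  0.44] (176, 12) [0.27 0.2  0.44] (180, 12) [0.28 0.21 0.44] (184, 12) [0.22 0.58 0.38] 
(60, 24) [0.1  0.1  0.45] (64, 24) [0.1  0.11 0.45] (96, 24) [0.12 0.22 0.43] (128, 24) [0.18 0.22 0.42] (160, 24) [0.24 0.2  0.42] (164, 24) [0.25 0.2  0.42] (168, 24) [0.25 0.2  0.42] (172, 24) [0.26 0.2  0.42] (176, 24) [0.27 0.2  0.42] (180, 24) [0.27 0.2  0.42] (184, 24) [0.28 0.22 0.42] (188, 24) [0.22 0.64 0.34] 
(60, 36) [0.1  0.09 0.43] (64, 36) [0.1  0.1  0.43] (84, 36) [0.09 0.22 0.41] (88, 36) [0.1  0.22 0.41] (164, 36) [0.24 0.2  0.4 ] (168, 36) [0.25 0.2  0.4 ] (172, 36) [0.
[... 1426 characters left out ...]
0.06, 0.2] [0 1 0 0] [-0.47  0.35  0.75  1.98 -0.3   0.92 -1.14]
[0.574, -0.137, 0.2] [0.   0.15 0.99 0.  ] [ 0.01  0.49  0.28  1.65 -0.15  1.03  1.61]
[0.574, -0.137, 0.2] [0 0 1 0] [ 0.07  0.48  0.19  1.65 -0.1   1.02  1.86]
[0.574, -0.137, 0.2] [0.   0.71 0.71 0.  ] [-0.08  0.51  0.43  1.65 -0.24  1.04  0.43]
[0.574, -0.137, 0.2] [0 1 0 0] [-0.2   0.55  0.65  1.65 -0.37  1.07 -1.02]
[0.481, 0.1, 0.2] [0.   0.15 0.99 0.  ] [-0.24  0.33 -0.02  1.89  0.01  0.92  1.  ]
[0.481, 0.1, 0.2] [0 0 1 0] [-0.19  0.33 -0.09  1.89  0.04  0.92  1.28]
[0.481, 0.1, 0.2] [0.   0.71 0.71 0.  ] [-0.44  0.34  0.26  1.9  -0.11  0.92 -0.13]
[0.481, 0.1, 0.2] [0 1 0 0] [-0.65  0.37  0.55  1.9  -0.24  0.94 -1.55]
```

View pics/crop_side.png

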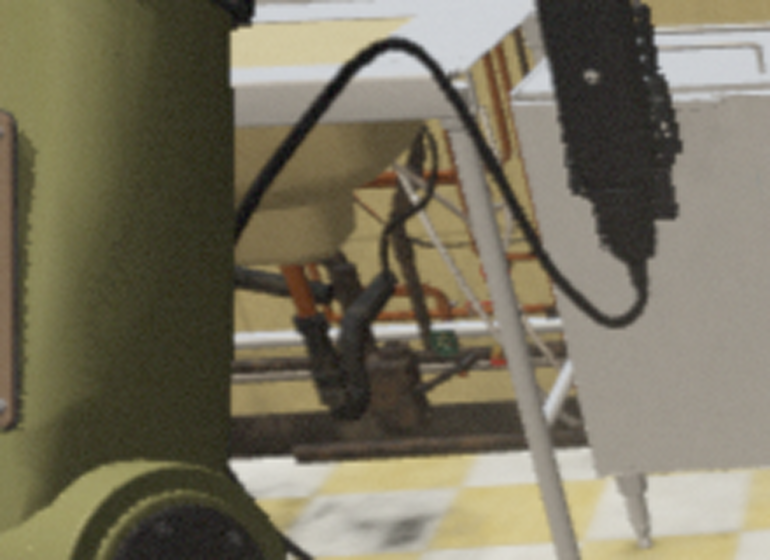

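The black lead and plug hang at about (0.05–0.28, 0.2–0.22), from z≈0.29 upward, so a level swing would sweep the forearm through them. I'll straighten the arm up over the base, turn it there, then come down. Button tops, averaged over both cameras: yellow (.452,-.062), blue (.576,-.138), red (.4825,.101), with z≈.045 as specified.

```bash
python3 - <<'E'
from h import *
def say(n): s=get_state(); print(n,round(s["time"],2),np.round(s["tcp_pos"],4),np.round(s["qpos"],2),np.round(s["contact_force"],1))
ctrl.close_gripper(20); say("shut")
ctrl.set_joints([-1.159,0,-.238,.2,.126,.3,-.155]); say("up")
ctrl.set_joints([-.11,0,.25,.2,-.09,.3,1.45]); say("turned")
ctrl.movep([.452,-.062,.15],[0,.1523,.9883,0]); say("over yellow")
im,d=vision.grab_frame("side"); cv2.imwrite("pics/side2.png",im)
E
```

```text
shut 1.57 [0.1882 0.596  0.2313] [-1.16  0.51 -0.24  1.5   0.13  1.15 -0.15] [ 0.6 -0.2 -0.5]
up 6.07 [0.0799 0.2367 1.5118] [-1.16  0.   -0.24  0.2   0.13  0.3  -0.16] [-0.2  0.9 -0.1]
turned 7.49 [ 0.2452 -0.049   1.5119] [-0.11  0.    0.25  0.2  -0.09  0.3   1.45] [0.5 0.4 0.7]
over yellow 12.12 [ 0.4522 -0.0619  0.1501] [ 0.88  0.58 -1.22  2.04  0.67  1.    0.58] [-0.4 -0.4  0.4]
```

View pics/side2.png

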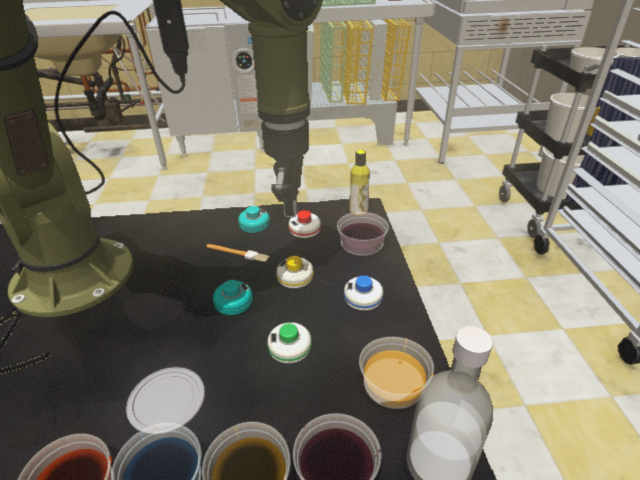

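The cable is undisturbed at (165,60) and the shut fingers hang over the yellow button. Now pressing.

```bash
cat >> h.py <<'E'
def press(n,x,y):
    ctrl.movel([x,y,.055],max_speed=.1); ctrl.pause(.15)
    f0=get_state()["contact_force"][2]; z=.048
    while z>.030:
        ctrl.movel([x,y,z],max_speed=.03); s=get_state(); f=s["contact_force"][2]-f0
        if f>7 or (f>5 and s["tcp_pos"][2]<.0355): break
        z-=.0015
    ctrl.pause(.2); s=get_state(); print(n,round(s["time"],2),"z",round(z,4),np.round(s["tcp_pos"],4),"F",round(s["contact_force"][2]-f0,1))
    ctrl.movel([x,y,.11],max_speed=.12)
E
python3 - <<'E'
from h import *
press("yellow",.452,-.062)
print(get_state()["time"],np.round(get_state()["qpos"],2))
E
```

```text
yellow 16.51 z 0.033 [ 0.4521 -0.062   0.0332] F 7.1
17.3 [ 0.83  0.63 -1.16  2.09  0.75  0.92  0.51]
```

That is 7.1 N at z = 33.2 mm, exactly 10 mm of travel plus 2.8 mm of squash. Yellow is fully in.

```bash
python3 - <<'E'
from h import *
ctrl.movel([.576,-.138,.11],max_speed=.2); press("blue",.576,-.138)
ctrl.movel([.4825,.101,.11],max_speed=.2); print(get_state()["time"],np.round(get_state()["qpos"],2))
press("red",.4825,.101)
ctrl.movel([.4825,.09,.2],max_speed=.2)
s=get_state(); print(s["time"],np.round(s["contact_force"],1))
im,d=vision.grab_frame("scene"); cv2.imwrite("pics/scene2.png",im)
E
```

```text
blue 22.11 z 0.033 [ 0.576  -0.138   0.0334] F 6.6
24.3333 [ 0.44  0.66 -1.1   2.    0.73  0.95  0.22]
red 28.27 z 0.033 [0.4826 0.101  0.0332] F 5.3
29.6583 [-0.2  0.1 -1.2]
```

View pics/scene2.png

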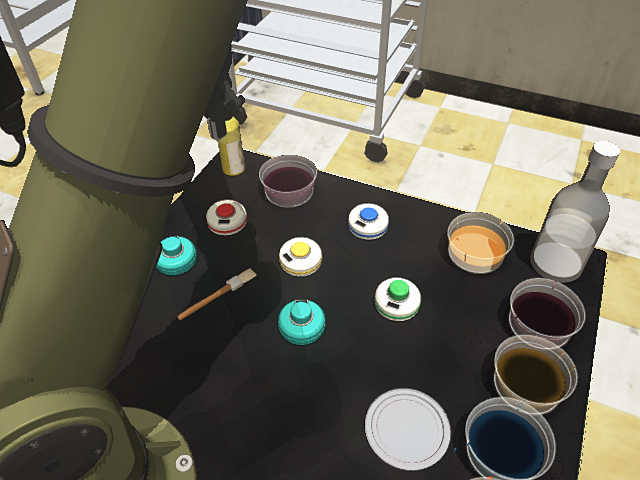

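The scene picture shows the yellow (300,250), blue (369,215) and red (225,212) buttons down and green (398,290) still out. Nothing has shifted, the cable is untouched at (10,110), and the arm is clear at z = 0.2.

```bash
python3 -c "
from h import *
print(ticket.close_job())"
```

```text
the job is handed in; nothing more can be done
None
```

I pressed the yellow, blue and red buttons fully in, in that order, with 5–7 N each; green is still out, nothing shifted, the arm ended clear of everything, and the job was handed in at about 30 s (the hand-in returned no verdict).

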